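# Rake the open tile joint of the spice tray

## Robot

A 6-joint arm with a two-finger parallel gripper is mounted at the origin on the work surface. World frame = base frame: x ahead of the robot, y to its left, z up, the work surface at z = 0. Lengths are in m, angles in rad, forces in N, time in s.
With the tool pointing down it reaches from about 0.35 to 0.775 m from the base axis. Payload 7.3 kg.
Tool frame: the origin (TCP) lies at the very end of the fingers, on their centre line; the grasp point (between the pads) lies 19 mm behind it (env.grip_point_offset is the distance from the TCP to the grasp point, in m); z points along the fingers, y is the line along which they close (so a half turn about z gives the same grasp; the last joint's range is limited). The gripper opens to 92 mm and grips with 3 to 60 N. Pads are 19 mm wide; open, the fingers measure 130 mm over their backs; the gripper's body (75 mm by 190 mm) begins 47 mm behind the grasp point.
Start: joints at [-1.426, 0.342, 1.524, -0, 1.275, -0.146], TCP at [0.151, -0.503, 0.227] pointing down, gripper open.
Joint ranges: [-2.53, 2.53], [-0.77, 2.02], [0.04, 2.7], [-1, 4.14], [0.28, 2.66], [-3.11, 3.11]. Speed limits (rad/s): [2.57, 2.57, 3.14, 3.14, 3.14, 3.14].

## Interface

Orientations are given as a 3x3 rotation matrix whose columns are the frame's x, y, z axes.
In Python, from workcell import env gives the robot as it stands. The module is installed in compiled form; this text tells all that it offers.
- The arm moves only by the tool servo_tool, never from a script. Its argument "commands" is a list of rows, each a list of 5 numbers: the opening, from 0 (shut) to 1 (fully open), then the shift along the tool's x, y, z in units of 0.3 m (1.0 is 0.3 m), then the turn about the tool's z in units of 30 degrees (1.0 is 30 degrees). A call has 1 to 10 rows; each row is the pose to reach, as a shift and turn from the pose commanded when the call began, along the tool's axes at that moment; what a row does not reach only later rows make up. A row lasts 1/8 s, in which the tool goes at most 62.5 mm and 10.7 degrees, less where a joint would pass 70% of its speed; a pose out of reach is approached as far as the arm can. A call with a number of a shift or a turn outside -1 to 1 is refused whole. A call with a gripper value outside its range is refused whole. The fingers move at their own pace and stop on an object; the grip force is fixed at half the most. Time passes only in rows, so rows that repeat a pose let the fingers close. It gives the time, the measured TCP pose, the force, the opening and the grip force at its end, in the units of the state.
- env.read_state(): the state, without advancing time (a new reading comes with each control period).
- env.grab_frame(name): name is "scene" or "top" or "wrist"; returns a dict with "color" (420x560x3 uint8, red, green, blue), "mtx" (3x3 intrinsics, pixels), "k1" (the pictures are not rectified: a ray, as slopes to the right and down, at radius r is drawn at 1 + k1 r^2 times it, then the intrinsics apply), "view" (4x4, takes a point from world to camera coordinates). Camera axes: x right, y up, looking along -z (the intrinsics and any distortion apply to the point x, -y, -z); pixel columns grow to the right and rows downward; lengths in m; the calibration is good to about 2 mm. A picture is of the moment at which its call begins. There is no depth.
- env.job_done(): hands the job in; it is judged then, once.
Trained networks look in the newest picture that a camera, given by its name, has taken for a name from the list of things; names that differ only in an ending like _2 or _b are one class to them, and where a whole thing is asked for, a point or a joint stands for the part that bears it (a point fixed in the world has none). Each returns a list of dicts, best first, with "conf" (0 to 1); they miss things now and then, are a little off and sometimes report something else, mostly with a low value. They report only what shows in the picture. A call takes as long as a camera call. They do not tell look-alikes from the thing itself.
- env.cut_out(camera, query): "mask" (420x560 bool, what is visible of it) and "centre" ([column, row] in pixels, amid what is visible of it).
- env.landmark_of(camera, query): "centre" ([column, row] in pixels: a listed point, or the origin of a listed thing).
The state is a dict: "time_s": time; "joint_positions": joint angles; "dq": joint speeds; "tau": joint torques, N m; "tcp_pos": TCP position; "orientation": TCP orientation; "wrist_force": force on the tool from outside, world axes, zero at the start; "ft_torque": the same for the moment, N m; "width": opening from 0.0 (shut) to 1.0 (fully open); "gripper_force": force on a finger pad.
Only numpy, scipy, OpenCV 4.12 (cv2) and the standard library are available. Lean on these libraries where they do the work, as an engineer would, in place of code of your own. Each camera call takes 0.05 s, during which the arm holds its last target. There are 200 camera calls.

## Task

Take the T-handled raker from its rest and draw its tip slowly, at about 3 cm a second, along the whole open joint in the tile panel of the pulled-out tray, starting at the red plug tile and following both corners to the green plug tile, keeping the tip down in the joint all the way and not forcing it. Then hang the raker back in its rest, let go, and push the tray fully home under the shelf. Leave the mortar, spoon, jar and tins as they stand.

Things in the scene. Friction and masses are not known exactly. Their poses are not given: they have to be found in the camera images.
- raker: T-handled joint raker, 160 g: red bar handle 112 x 24 x 26 mm (along x, y, z), and a steel shank 7 mm in diameter straight down from its middle to a round tip. Origin at the end of the tip, z up, x along the handle. Handle centre 75 mm above the tip, underside 62 mm; brass collar 16 mm wide for 8 mm below that. Starts hanging upright in the rest.
- raker_grip (a point): centre of the raker's handle, the place to grip it: fingers from above, closing across the 24 mm width (raker y)
- raker_tip (a point): end of the raker's tip
- rest: fixed dark wooden rest, left or right of the tray: base 130 x 85 x 12 mm, two cheeks 10 mm thick, 76 mm apart inside, standing across its x axis. Each has a notch 34 mm wide and 14 mm deep in its top (floor 86 mm, walls to 100 mm above the counter) for one end of the raker's handle; the shank hangs between the cheeks. Origin: centre of the underside.
- rest_seat (a point): where the centre of the raker's handle lies when it hangs in the rest (99 mm above the counter); the handle lies along the rest's x, either way round
- panel (a point): white and pale blue tile panel, 174 x 244 mm, in the beech tray (200 x 270 mm, rim 46 mm above the counter), moving with it. Origin on the counter below the tray's centre, x towards the shelf (closing), y left. Tile faces at 40 mm. One dark open joint, 14 mm wide, floor at 30 mm, runs straight from a red plug tile to joint_a, b, c, d (square corners) and a green one.
- joint_a (a point): start of the joint, on its centre line, on its floor, 10 mm from the red plug tile; panel (-25, 85, 30) mm; axes as the panel's
- joint_b (a point): first corner of the joint, centre line, floor; panel (-25, 0, 30) mm
- joint_c (a point): second corner of the joint, centre line, floor; panel (25, 0, 30) mm
- joint_d (a point): far end of the joint, centre line, floor, 10 mm from the green plug tile; panel (25, -85, 30) mm
- tray_front (a point): centre of the tray's flat front face (towards the robot), 30 mm above the counter; the face spans 12 to 46 mm high and 270 mm wide. Push here along panel +x to close the tray
- tray (a joint): how far the tray is pulled out, m: 0 fully home, starts between 0.08 and 0.12; friction about 4 N holds it where it is left
- shelf: fixed cedar plank shelf with metal runners for the tray; origin on the counter at the centre of the closed tray, x away from the robot. The plank, 170 x 520 mm, its underside 98 mm and its top 120 mm above the counter, begins 80 mm behind the origin; tins and jar stand on it 160 to 175 mm behind the origin, up to 220 mm above the counter
- mortar: blue ceramic mortar, 116 mm diameter, 85 mm tall, on the counter on the side of the tray away from the rest; origin at the centre of its underside. Leave alone
There are look-alikes about, which are no part of the job. What is shaped like the rest but purple or turquoise is not meant.

How it is judged:
On the way, in this order (a step that is already met when the one before it is completed fails the run):
1. raker tip down in the joint (at least 3 mm below the tile faces) at the start, beside the red plug tile (x of raker_tip in the frame of joint_a between -0.009 and 0.009 m and y of raker_tip in the frame of joint_a between -0.009 and 0.009 m and z of raker_tip in the frame of joint_a between -0.004 and 0.007 m), for 0.03 s.
2. raker tip down in the joint (at least 3 mm below the tile faces) at one third of the first straight (x of raker_tip in the frame of joint_a between -0.009 and 0.009 m and y of raker_tip in the frame of joint_a between -0.037 and -0.019 m and z of raker_tip in the frame of joint_a between -0.004 and 0.007 m), for 0.03 s.
3. raker tip down in the joint (at least 3 mm below the tile faces) at two thirds of the first straight (x of raker_tip in the frame of joint_a between -0.009 and 0.009 m and y of raker_tip in the frame of joint_a between -0.066 and -0.048 m and z of raker_tip in the frame of joint_a between -0.004 and 0.007 m), for 0.03 s.
4. raker tip down in the joint (at least 3 mm below the tile faces) at the first corner (x of raker_tip in the frame of joint_a between -0.009 and 0.009 m and y of raker_tip in the frame of joint_a between -0.094 and -0.076 m and z of raker_tip in the frame of joint_a between -0.004 and 0.007 m), for 0.03 s.
5. raker tip down in the joint (at least 3 mm below the tile faces) at the second corner (x of raker_tip in the frame of joint_a between 0.041 and 0.059 m and y of raker_tip in the frame of joint_a between -0.094 and -0.076 m and z of raker_tip in the frame of joint_a between -0.004 and 0.007 m), for 0.03 s.
6. raker tip down in the joint (at least 3 mm below the tile faces) at one third of the last straight (x of raker_tip in the frame of joint_a between 0.041 and 0.059 m and y of raker_tip in the frame of joint_a between -0.122 and -0.104 m and z of raker_tip in the frame of joint_a between -0.004 and 0.007 m), for 0.03 s.
7. raker tip down in the joint (at least 3 mm below the tile faces) at two thirds of the last straight (x of raker_tip in the frame of joint_a between 0.041 and 0.059 m and y of raker_tip in the frame of joint_a between -0.151 and -0.133 m and z of raker_tip in the frame of joint_a between -0.004 and 0.007 m), for 0.03 s.
8. raker tip down in the joint (at least 3 mm below the tile faces) at the far end, beside the green plug tile (x of raker_tip in the frame of joint_a between 0.041 and 0.059 m and y of raker_tip in the frame of joint_a between -0.179 and -0.161 m and z of raker_tip in the frame of joint_a between -0.004 and 0.007 m), for 0.03 s.
9. raker hung back in the rest and let go (horizontal distance between raker_grip and rest_seat below 0.015 m and z of raker_grip in the frame of rest_seat between -0.006 and 0.006 m and angle between raker's own z axis and vertical below 0.12 rad and linear speed of raker below 0.03 m/s and contact force between the fingers and raker below 0.1 N), for 0.2 s.
10. tray pushed fully home (value of joint tray below 0.006 m), for 0.2 s.
At the end, for the whole second after the job is handed in: The raker hangs still and released in its rest (handle centre within 15 mm of the seat sideways and 6 mm in height, upright within 7 degrees), and the tray is home to within 6 mm (all of step 9 and value of joint tray below 0.006 m); the robot touches nothing.
It fails at once if raker moved faster than 0.10 m/s while its tip is in the joint (z of raker_tip in the frame of joint_a between -0.006 and 0.005 m and x of raker_tip in the frame of joint_a between -0.02 and 0.07 m and y of raker_tip in the frame of joint_a between -0.195 and 0.025 m and linear speed of raker above 0.1 m/s).
It fails at once if raker tip lifted out of the joint and skimmed 2 to 12 mm above it, more than 15 mm from its ends (z of raker_tip in the frame of joint_a between 0.012 and 0.022 m and ((x of raker_tip in the frame of joint_a between -0.005 and 0.005 m and y of raker_tip in the frame of joint_a between -0.07 and -0.015 m) or (x of raker_tip in the frame of joint_a between 0.005 and 0.045 m and y of raker_tip in the frame of joint_a between -0.09 and -0.08 m) or (x of raker_tip in the frame of joint_a between 0.045 and 0.055 m and y of raker_tip in the frame of joint_a between -0.155 and -0.1 m))).
It fails at once if raker forced against the tile panel with more than 40 N (contact force between raker and tray above 40 N).
It fails at once if a bystander (mortar, spoon, jar, tin) moved more than 30 mm or tipped over (distance of any of mortar, jar, spoon, tin0, tin1, tin2, tin3 from where it was at the start of the episode above 0.03 m or angle between any of mortar, jar, tin0, tin1, tin2, tin3's own z axis and vertical above 0.5 rad).
It also fails if it takes over 72 s, if anything falls off the work surface, if the arm or the gripper's body presses on something with over 40 N, if the wrist force passes 120 N, or if a joint passes its speed limit or range.

## Working session

There is one attempt and no reset: what is moved stays moved. The work goes in short steps, Python scripts to look and compute and a tool call to move; the robot and the scene stay as the last step left them, time stands still between calls to the robot, and variables do not carry over. Pictures are saved under pics/ and viewed, at most 10 in all, crops included, and the job is handed in when it is done.

Besides the shell and the picture viewer there is one more tool, called after "Request:" by a JSON object that holds its "api" and its "payload". servo_tool: Moves the arm, as the interface text tells. Its arguments: {"type":"object","properties":{"commands":{"type":"array"}},"required":["commands"]}

```bash
mkdir -p pics
cat > h.py <<'E'
import numpy as np, cv2
from workcell import env
def ray(f,px):
    K=np.array(f["mtx"]);k=f["k1"]
    x=np.array([(px[0]-K[0,2])/K[0,0],(px[1]-K[1,2])/K[1,1]])
    u=cv2.undistortPoints(np.array([[px]],float),K,np.array([k,0,0,0.]))[0,0]
    V=np.array(f["view"]);R=V[:3,:3];c=-R.T@V[:3,3]
    return c,R.T@np.array([u[0],-u[1],-1.])
def at_z(f,px,z):
    c,d=ray(f,px);return c+d*(z-c[2])/d[2]
def proj(f,p):
    V=np.array(f["view"]);q=V[:3,:3]@np.array(p,float)+V[:3,3]
    x=np.array([q[0],-q[1]])/-q[2];r=x@x;x=x*(1+f["k1"]*r);K=np.array(f["mtx"])
    return np.array([K[0,0]*x[0]+K[0,2],K[1,1]*x[1]+K[1,2]])
def save(f,n,box=None,s=1):
    im=f["color"][:,:,::-1]
    if box: im=im[box[1]:box[3],box[0]:box[2]]
    cv2.imwrite("pics/"+n,cv2.resize(np.ascontiguousarray(im),None,fx=s,fy=s,interpolation=cv2.INTER_CUBIC))
E
python3 - <<'E'
from h import *
H={"raker_grip":.099,"raker_tip":.024,"rest_seat":.099,"rest":0,"joint_a":.03,"joint_b":.03,"joint_c":.03,"joint_d":.03,"panel":0,"tray_front":.03,"shelf":0,"mortar":0}
for cam in ("scene","top"):
    f=env.grab_frame(cam);save(f,cam+"0.png")
    print(cam,np.round(np.linalg.inv(f["view"])[:3,3],3))
    for q,z in H.items():
        for r in env.landmark_of(cam,q)[:3]:
            print(q,round(r["conf"],2),np.round(r["centre"],1),np.round(at_z(f,r["centre"],z),4))
s=env.read_state();print(s["time_s"],s["tcp_pos"],s["orientation"],s["width"],env.grip_point_offset)
E
```

```text
scene [ 1.352 -0.507  1.185]
raker_grip 0.69 [217.1 238.7] [ 0.5084 -0.2959  0.099 ]
raker_tip 0.7 [218.1 255.4] [ 0.5089 -0.3025  0.024 ]
rest_seat 0.97 [249.8 174.7] [ 0.3205 -0.1065  0.099 ]
rest_seat 0.94 [184.2 199.6] [ 0.3221 -0.3265  0.099 ]
rest_seat 0.89 [212.7 239.8] [ 0.5061 -0.3083  0.099 ]
rest 0.95 [190.2 214. ] [ 0.2971 -0.3146  0.    ]
rest 0.91 [131.9 245.2] [ 0.3305 -0.5178  0.    ]
rest 0.56 [253.5 203.8] [ 0.3545 -0.1164  0.    ]
joint_a 0.97 [330.  216.7] [0.5414 0.0593 0.03  ]
joint_a 0.94 [304.1 224.8] [ 0.5316 -0.0271  0.03  ]
joint_a 0.9 [316.7 236.8] [ 0.5901 -0.0167  0.03  ]
joint_b 0.97 [330.  216.7] [0.5414 0.0593 0.03  ]
joint_b 0.94 [304.1 224.8] [ 0.5316 -0.0271  0.03  ]
joint_b 0.9 [316.7 236.8] [ 0.5901 -0.0167  0.03  ]
joint_c 0.97 [330.  216.7] [0.5414 0.0593 0.03  ]
joint_c 0.94 [304.1 224.8] [ 0.5316 -0.0271  0.03  ]
joint_c 0.9 [316.7 236.8] [ 0.5901 -0.0167  0.03  ]
joint_d 0.97 [330.  216.7] [0.5414 0.0593 0.03  ]
joint_d 0.94 [304.1 224.8] [ 0.5316 -0.0271  0.03  ]
joint_d 0.9 [316.7 236.8] [ 0.5901 -0.0167  0.03  ]
panel 0.9 [311. 238.] [ 0.
[... 968 characters left out ...]
 0.0695 0.03  ]
joint_c 0.9 [265.8 201.1] [ 0.5341 -0.0233  0.03  ]
joint_d 0.97 [292.6 185.8] [ 0.5808 -0.1108  0.03  ]
joint_d 0.96 [236.9 199.8] [0.5412 0.0695 0.03  ]
joint_d 0.9 [265.8 201.1] [ 0.5341 -0.0233  0.03  ]
panel 0.78 [259.3 194. ] [ 0.5611 -0.0014  0.    ]
tray_front 0.78 [263.1 225.5] [ 0.456  -0.0126  0.03  ]
shelf 0.56 [266.8 162.3] [ 0.6652 -0.0287  0.    ]
mortar 0.94 [157.9 210.5] [0.517 0.334 0.   ]
mortar 0.43 [362.6 207.7] [ 0.5057 -0.3366  0.    ]
1.3 [ 0.15054608 -0.50296301  0.22673755] [[ 9.58008759e-01  2.86738935e-01 -9.54481403e-07]
 [ 2.86738934e-01 -9.58008756e-01 -8.56426075e-05]
 [-2.54714716e-05  8.17726812e-05 -9.99999996e-01]] 0.9994081010858379 0.0188
```

Run:
```python
from h import *
f=env.grab_frame("top");save(f,"top1.png",(140,130,470,310),2.4)
f=env.grab_frame("scene");save(f,"scene1.png",(100,140,430,320),2.4)
```

```text
(no output)
```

View pics/top1.png

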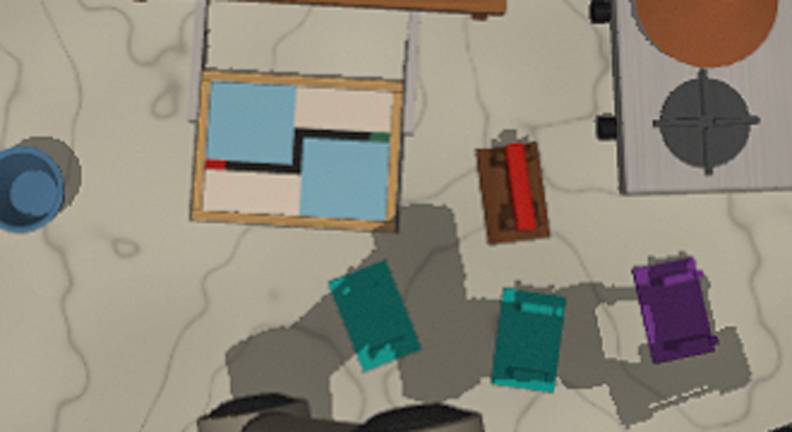

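View pics/scene1.png

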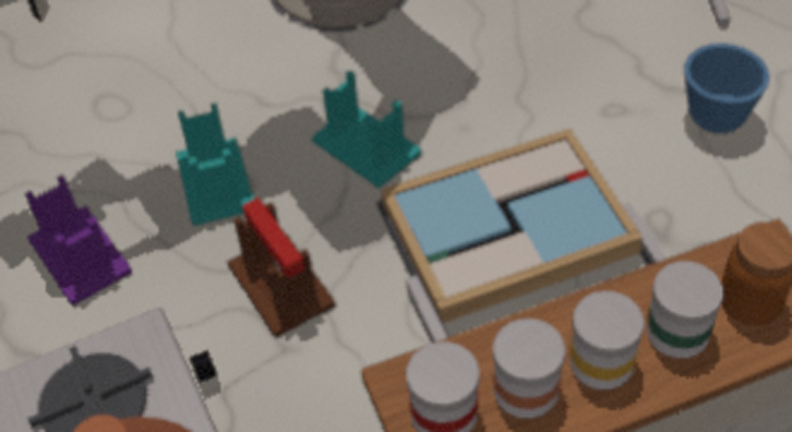

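Candidates for the rest (full top-image pixels): dark-brown one with red-handled raker at (355,208); turquoise at (296,261) and (360,271); purple at (421,259). By the description I choose the brown one. The scene view confirms that the raker hangs in it, and that the red plug is on the left end of the joint and the green on the right.

Run:
```python
from h import *
f=env.grab_frame("top")
im=f["color"].astype(int);R,G,B=im[...,0],im[...,1],im[...,2]
def rect(m,box,z,name,f=f):
    k=np.zeros_like(m);k[box[1]:box[3],box[0]:box[2]]=1;m=m&k
    ys,xs=np.nonzero(m);P=np.array([at_z(f,(x,y),z)[:2] for x,y in zip(xs,ys)],np.float32)
    (c,s,a)=cv2.minAreaRect(P);print(name,len(P),np.round(P.mean(0),4),np.round(c,4),np.round(s,4),round(a,2))
red=(R>130)&(G<70)&(B<70)
rect(red,(330,180,375,235),.112,"handle")
rect(red,(215,180,260,215),.04,"redplug")
rect((G>R+15)&(G>B+5)&(R<90),(285,170,310,200),.04,"green")
rect((R<60)&(G<60)&(B<60),(222,175,305,208),.035,"joint")
ti=env.cut_out("top","tray_front")
for r in ti[:2]:
    print(r["conf"],r["centre"])
    rect(r["mask"],(200,140,330,240),.046,"traymask")
g=env.grab_frame("scene");im=g["color"].astype(int);R,G,B=im[...,0],im[...,1],im[...,2]
red=(R>130)&(G<80)&(B<80)
rect(red,(195,215,235,260),.105,"handle_s",g)
rect(red,(330,205,350,220),.04,"redplug_s",g)
rect((G>R+15)&(G>B+5)&(R<90),(270,240,300,255),.04,"green_s",g)
save(f,"rest.png",(320,170,400,240),8)
```

```text
handle 252 [ 0.4981 -0.3024] [ 0.4979 -0.3025] [0.1096 0.0213] 6.53
redplug 24 [0.5466 0.0922] [0.5466 0.0922] [0.0225 0.0064] 88.22
green 30 [ 0.5765 -0.1256] [ 0.5768 -0.1263] [0.0224 0.0097] 88.2
joint 221 [ 0.5621 -0.0183] [ 0.5618 -0.0175] [0.0511 0.1904] 23.29
0.76 [267.3, 191.4]
traymask 5409 [ 0.5592 -0.0201] [ 0.5626 -0.0192] [0.2812 0.207 ] 86.37
handle_s 214 [ 0.4993 -0.3035] [ 0.4982 -0.3033] [0.1064 0.0207] 5.84
redplug_s 18 [0.5494 0.0905] [0.5498 0.0898] [0.0236 0.0085] 84.8
green_s 21 [ 0.5792 -0.1275] [ 0.5789 -0.1272] [0.0241 0.0085] 88.28
```

View pics/rest.png

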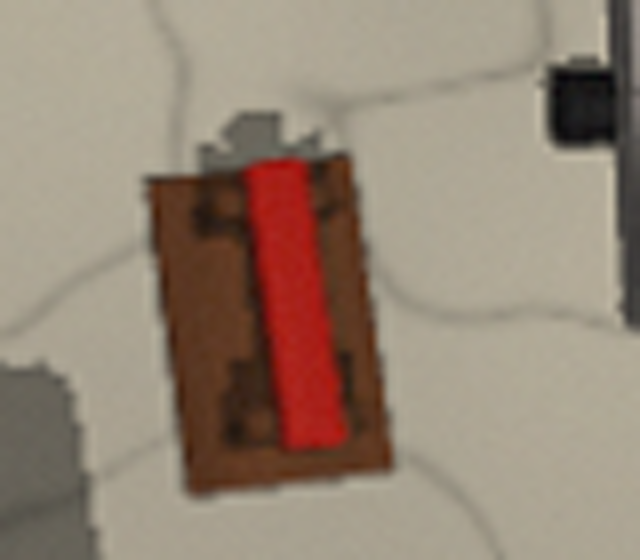

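The crop shows the brown rest at about full px (354,209), its red handle (px 355–361, 190–225) lying in both cheek notches, so this is the right one. Moving to hover short of it.

Request:
{"api": "servo_tool", "payload": {"commands": [[1, 0.18, -0.06, 0, 0.1], [1, 0.36, -0.12, 0, 0.2], [1, 0.54, -0.18, 0, 0.3], [1, 0.72, -0.24, 0, 0.36], [1, 0.9, -0.31, 0, 0.36], [1, 0.9, -0.31, 0, 0.36], [1, 0.9, -0.31, 0, 0.36]]}}

```text
time_s: 2.42
tcp_pos: [0.3823, -0.3366, 0.2267]
orientation: [[0.995, 0.103, -0.0], [0.103, -0.995, -0.0], [-0.0, 0.0, -1.0]]
wrist_force: [-0.3, -0.6, -0.7]
width: 0.998
gripper_force: 0.0
```

Run:
```python
from h import *
f=env.grab_frame("wrist");save(f,"w0.png")
s=env.read_state();print(s["tcp_pos"],s["orientation"])
print(np.round(np.linalg.inv(f["view"]),3))
print(proj(f,[.498,-.3025,.112]),proj(f,[.498,-.3025,0]))
```

```text
[ 0.38189547 -0.33706779  0.22670812] [[ 9.94834154e-01  1.01512911e-01 -3.68384528e-04]
 [ 1.01512793e-01 -9.94834180e-01 -3.26729424e-04]
 [-3.99648775e-04  2.87645847e-04 -9.99999879e-01]]
[[ 0.104  0.958  0.269  0.454]
 [-0.995  0.1    0.028 -0.329]
 [-0.    -0.27   0.963  0.385]
 [ 0.     0.     0.     1.   ]]
[248.88162014  58.7168232 ] [257.30717129  77.20471215]
```

View pics/w0.png

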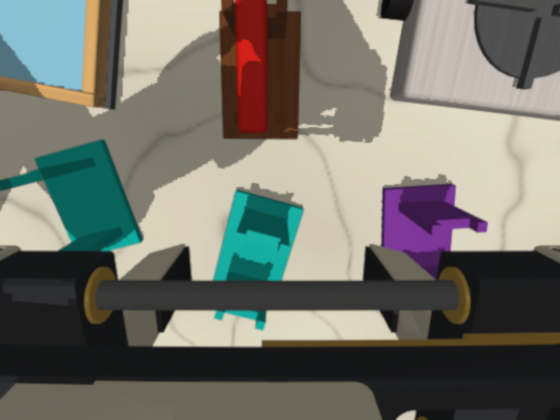

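The wrist view shows the red handle in the brown rest at (252,65), with the turquoise one at (255,255) and purple at (420,215) left alone. Moving closer to measure.

Request:
{"api": "servo_tool", "payload": {"commands": [[1, 0.1, -0.04, 0, 0], [1, 0.2, -0.075, 0, 0], [1, 0.2, -0.075, 0, 0], [1, 0.2, -0.075, 0, 0]]}}

```text
time_s: 2.98
tcp_pos: [0.4388, -0.3089, 0.2266]
orientation: [[0.995, 0.101, -0.001], [0.101, -0.995, -0.0], [-0.001, -0.0, -1.0]]
wrist_force: [0.3, -0.6, 0.6]
width: 0.998
gripper_force: 0.0
```

```bash
cat >> h.py <<'E'
def rect(f,m,box,z,name):
    k=np.zeros(m.shape,bool);k[box[1]:box[3],box[0]:box[2]]=1;m=(m&k).astype(np.uint8)
    n,L,S,_=cv2.connectedComponentsWithStats(m);m=L==1+np.argmax(S[1:,4])
    ys,xs=np.nonzero(m);P=np.array([at_z(f,(x,y),z)[:2] for x,y in zip(xs,ys)],np.float32)
    (c,s,a)=cv2.minAreaRect(P);print(name,len(P),"px",np.round([xs.min(),xs.max(),ys.min(),ys.max()]),np.round(c,4),np.round(s,4),round(a,2))
E
python3 - <<'E'
from h import *
f=env.grab_frame("wrist");save(f,"w1.png")
s=env.read_state();print(s["tcp_pos"],s["orientation"])
im=f["color"].astype(int);R,G,B=im[...,0],im[...,1],im[...,2]
rect(f,(R>170)&(G<60)&(B<60),(150,0,400,240),.112,"handle top")
rect(f,(R>130)&(G<60)&(B<60),(150,0,400,240),.112,"handle")
rect(f,(R>55)&(R>1.5*G)&(R>1.8*B),(150,0,400,240),.012,"base")
for q,z in (("raker_grip",.099),("rest_seat",.099),("rest",0)):
    for r in env.landmark_of("wrist",q)[:3]: print(q,round(r["conf"],2),np.round(r["centre"],1),np.round(at_z(f,r["centre"],z),4))
E
```

```text
[ 0.438727   -0.30894436  0.22665183] [[ 9.94953065e-01  1.00339640e-01 -5.95265344e-04]
 [ 1.00339584e-01 -9.94953241e-01 -1.22983087e-04]
 [-6.04601262e-04  6.26337227e-05 -9.99999815e-01]]
handle top 360 px [266 290 179 200] [ 0.4535 -0.3082] [0.0183 0.0207] 6.46
handle 524 px [268 288  68 105] [ 0.5364 -0.2997] [0.0277 0.0158] 6.33
base 8718 px [243 318  64 201] [ 0.494  -0.3062] [0.1502 0.0817] 5.27
raker_grip 0.68 [277.2 136.1] [ 0.4976 -0.303   0.099 ]
rest_seat 0.82 [279.8 135.3] [ 0.4985 -0.3052  0.099 ]
rest_seat 0.66 [273.5 336. ] [ 0.2974 -0.3197  0.099 ]
rest 0.91 [281.9 133.7] [ 0.4963 -0.3087  0.    ]
rest 0.72 [272.3 289.6] [ 0.2951 -0.3173  0.    ]
rest 0.63 [422.6 278.7] [ 0.3307 -0.5128  0.    ]
```

View pics/w1.png

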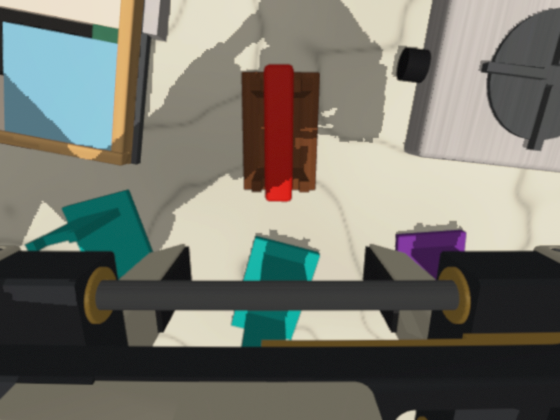

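The handle lies at px cols 265–292, rows 66–200, giving centre about (0.498, -0.3035) and yaw about 5.9° (all views agree to 2 mm). Descending on it.

Request:
{"api": "servo_tool", "payload": {"commands": [[1, 0.12, 0, 0, 0], [1, 0.198, 0.002, 0.05, 0], [1, 0.198, 0.002, 0.2, 0], [1, 0.198, 0.002, 0.32, 0], [1, 0.198, 0.002, 0.42, 0], [1, 0.198, 0.002, 0.487, 0], [1, 0.198, 0.002, 0.487, 0], [1, 0.198, 0.002, 0.487, 0]]}}

```text
time_s: 4.18
tcp_pos: [0.4994, -0.3031, 0.0816]
orientation: [[0.995, 0.102, 0.001], [0.102, -0.995, -0.001], [0.001, 0.001, -1.0]]
wrist_force: [0.3, -0.3, -0.1]
width: 1.002
gripper_force: 0.0
```

Request:
{"api": "servo_tool", "payload": {"commands": [[0, 0, 0, 0, 0], [0, 0, 0, 0, 0], [0, 0, 0, 0, 0], [0, 0, 0, 0, 0], [0, 0, 0, 0, 0], [0, 0, 0, 0, 0], [0, 0, 0, 0, 0], [0, 0, 0, 0, 0]]}}

```text
time_s: 5.18
tcp_pos: [0.4991, -0.3026, 0.0806]
orientation: [[0.995, 0.102, 0.0], [0.102, -0.995, -0.0], [-0.0, 0.0, -1.0]]
wrist_force: [0.1, 0.4, 0.1]
width: 0.257
gripper_force: 30.0
```

Gripped (23.7 mm). Lifting, then moving to view the panel with the raker in hand.

Request:
{"api": "servo_tool", "payload": {"commands": [[0, 0, 0, -0.1, 0], [0, 0, 0, -0.25, 0], [0, 0, 0, -0.4, 0], [0, 0, -0.1, -0.5, 0], [0, -0.02, -0.3, -0.5, 0], [0, -0.04, -0.5, -0.5, 0], [0, -0.06, -0.7, -0.5, 0], [0, -0.067, -0.88, -0.5, 0], [0, -0.067, -0.955, -0.5, 0], [0, -0.067, -0.955, -0.5, 0]]}}

```text
time_s: 6.42
tcp_pos: [0.4494, -0.0182, 0.2306]
orientation: [[0.994, 0.105, -0.0], [0.105, -0.994, 0.0], [-0.0, -0.0, -1.0]]
wrist_force: [0.5, -0.3, -1.0]
width: 0.261
gripper_force: 30.0
```

Request:
{"api": "servo_tool", "payload": {"commands": [[0, 0, 0, 0, 0], [0, 0, 0, 0, 0]]}}

```text
time_s: 6.68
tcp_pos: [0.45, -0.0205, 0.2304]
orientation: [[0.995, 0.101, -0.0], [0.101, -0.995, -0.0], [-0.0, 0.0, -1.0]]
wrist_force: [0.1, 0.9, -1.4]
width: 0.256
gripper_force: 30.0
```

Run:
```python
from h import *
f=env.grab_frame("wrist");save(f,"w2.png")
np.savez("w2.npz",color=f["color"],mtx=f["mtx"],k1=f["k1"],view=f["view"])
s=env.read_state();print(s["tcp_pos"],s["orientation"])
im=f["color"].astype(int);R,G,B=im[...,0],im[...,1],im[...,2]
full=(100,0,480,240)
rect(f,(R>120)&(G<70)&(B<70),(100,0,270,240),.04,"redplug")
rect(f,(G>R+15)&(G>B+5)&(R<90),full,.04,"green")
rect(f,(R<70)&(G<70)&(B<70),full,.04,"joint")
t=env.grab_frame("top");im=t["color"].astype(int);R,G,B=im[...,0],im[...,1],im[...,2]
print("handle proj check")
rect(t,(R>130)&(G<70)&(B<70),(200,150,330,300),s["tcp_pos"][2]+.0188+.013,"handle in hand")
```

```text
[ 0.44993704 -0.02045385  0.23044614] [[ 9.94921434e-01  1.00654159e-01 -2.82315432e-04]
 [ 1.00654113e-01 -9.94921464e-01 -1.72486525e-04]
 [-2.98243169e-04  1.43194332e-04 -9.99999945e-01]]
redplug 1504 px [248 269 166 239] [ 0.4311 -0.0019] [0.0837 0.023 ] 5.47
green 787 px [305 366 221 239] [ 0.4092 -0.092 ] [0.0216 0.0701] 5.81
joint 2909 px [191 384  49 113] [ 0.5607 -0.0188] [0.0575 0.1922] 24.13
handle proj check
handle in hand 7 px [226 228 197 200] [0.5216 0.0742] [0.0056 0.0084] 88.92
```

View pics/w2.png

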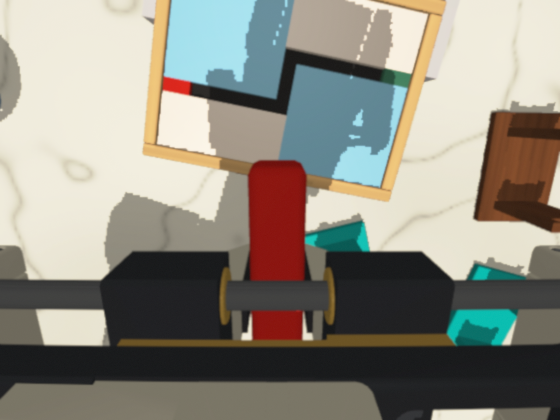

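Run:
```python
from h import *
from scipy.optimize import minimize
d=np.load("w2.npz");f={k:d[k] for k in d}
im=f["color"].astype(int);R,G,B=im[...,0],im[...,1],im[...,2]
m=((R<70)&(G<70)&(B<70)).astype(np.uint8);m[120:]=0
n,L,S,_=cv2.connectedComponentsWithStats(m);m=(L==1+np.argmax(S[1:,4])).astype(float)
Pl=np.array([(-32,95),(-18,95),(-18,7),(32,7),(32,-95),(18,-95),(18,-7),(-32,-7)])/1000
def W(p,q,z=.04):
    c,s=np.cos(p[2]),np.sin(p[2]);return np.array([p[0]+c*q[0]-s*q[1],p[1]+s*q[0]+c*q[1],z])
M=cv2.GaussianBlur(m,(0,0),1)
def ren(p):
    pts=np.array([proj(f,W(p,q)) for q in Pl]);r=np.zeros(m.shape,np.uint8)
    cv2.fillPoly(r,[np.round(pts*256).astype(np.int32)],255,cv2.LINE_AA,8);return r/255.
best=None
for y0 in (-.06,-.09,-.03):
    o=minimize(lambda p:((cv2.GaussianBlur(ren(p),(0,0),1)-M)**2).sum(),[.562,-.018,y0],method="Nelder-Mead",options=dict(initial_simplex=[[.562,-.018,y0],[.567,-.018,y0],[.562,-.013,y0],[.562,-.018,y0+.03]],xatol=1e-5))
    print(np.round(o.x,4),np.degrees(o.x[2]),o.fun,(m>0).sum())
    if best is None or o.fun<best.fun: best=o
p=best.x
for n,q in dict(a=(-.025,.085),b=(-.025,0),c=(.025,0),d=(.025,-.085),front=(-.1,0)).items(): print(n,np.round(W(p,q)[:2],4))
for q in ((-.1,.135),(-.1,-.135),(.1,-.135)): print("rim px",proj(f,W(p,q,.046)))
r=ren(p);o=f["color"].copy();e=cv2.Canny((r*255).astype(np.uint8),50,150)>0;o[e]=(255,0,255)
save(dict(color=o),"fit.png",(140,0,460,210),2.4)
```

```text
[ 0.5603 -0.0182 -0.099 ] -5.672379758918146 385.2894885452493 2909
[ 0.5603 -0.0183 -0.0892] -5.111692745900054 402.5839675609698 2909
[ 0.5602 -0.0179 -0.0969] -5.553555413125429 386.6723196879358 2909
a [0.5438 0.0689]
b [ 0.5354 -0.0157]
c [ 0.5851 -0.0207]
d [ 0.5767 -0.1053]
front [ 0.4607 -0.0083]
rim px [140.71682576 153.63479247]
rim px [387.90845156 203.34684775]
rim px [447.81164798   2.19816062]
```

View pics/fit.png

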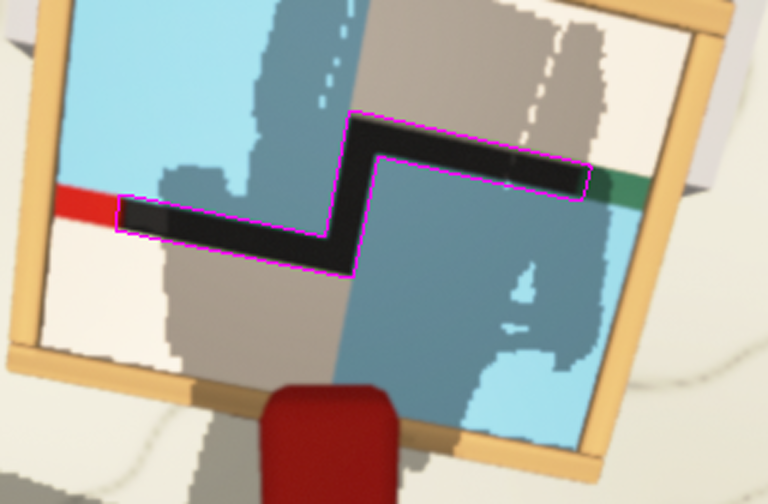

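The template fit overlies the joint well: red plug at full px (~177,86), green at (~395,77), panel yaw -5.6°. I'll turn the tool onto the panel's axes and hover over joint_a.

Request:
{"api": "servo_tool", "payload": {"commands": [[0, 0.1, -0.08, 0, 0.12], [0, 0.22, -0.17, 0, 0.25], [0, 0.346, -0.265, 0.05, 0.38], [0, 0.346, -0.265, 0.18, 0.38], [0, 0.346, -0.265, 0.3, 0.38], [0, 0.346, -0.265, 0.363, 0.38], [0, 0.346, -0.265, 0.363, 0.38], [0, 0.346, -0.265, 0.363, 0.38]]}}

```text
time_s: 7.78
tcp_pos: [0.5457, 0.0698, 0.1226]
orientation: [[0.995, -0.097, 0.001], [-0.097, -0.995, -0.0], [0.001, -0.0, -1.0]]
wrist_force: [0.6, 0.1, -1.6]
width: 0.26
gripper_force: 30.0
```

Run:
```python
from h import *
f=env.grab_frame("scene");s=env.read_state();t=s["tcp_pos"];O=s["orientation"]
print(t,O[0][0],O[1][0],s["wrist_force"],s["width"])
p0=np.array(t)+np.array(O)[:,0]*-.001; p0[2]-=.0566
print("tip model",p0,"px",proj(f,p0),"grip px",proj(f,p0+[0,0,.075]))
for q in ("raker_tip","raker_grip"):
    for r in env.landmark_of("scene",q)[:2]: print(q,r["conf"],r["centre"])
print("joint a px",proj(f,[.5443,.069,.03]),proj(f,[.5443,.069,.04]))
im=f["color"].copy()
save(f,"s2.png",(280,150,400,260),6)
```

```text
[0.5458242  0.06987718 0.12281564] 0.9952874167117656 -0.09694613902910708 [ 0.29141074  0.34630532 -1.85531308] 0.2544251065399316
tip model [0.54482891 0.06997413 0.06621354] px [334.23999781 208.46411817] grip px [335.80840051 191.55344665]
raker_tip 0.44 [335.6, 208.4]
raker_grip 0.78 [337.3, 192.9]
joint a px [333.16405353 216.18074741] [333.35821081 214.07762454]
```

View pics/s2.png

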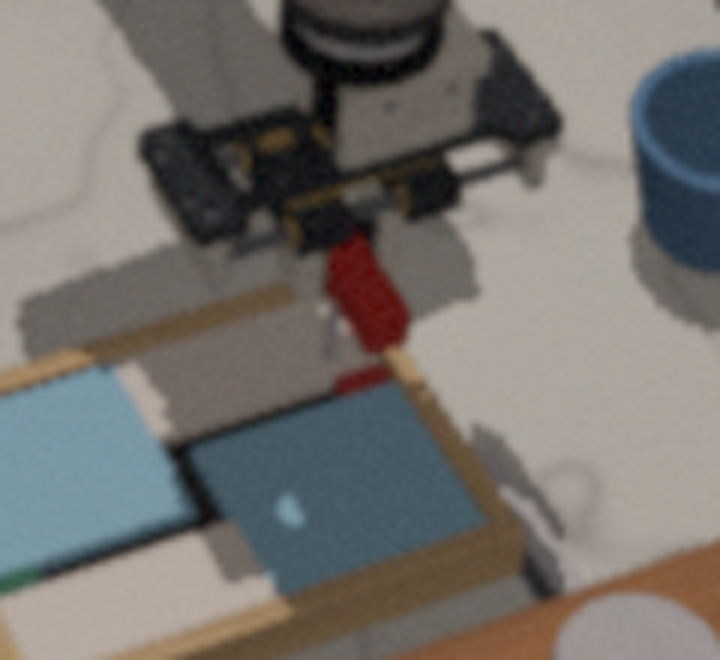

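The scene crop shows the tip at full px ≈(335,209), the model says (334,208.5), and it hangs just inboard of the red plug (end ≈(336,215)). Lowering gently.

Request:
{"api": "servo_tool", "payload": {"commands": [[0, 0, 0.003, 0.025, 0], [0, -0.002, 0.003, 0.05, 0], [0, -0.002, 0.003, 0.065, 0], [0, -0.002, 0.003, 0.077, 0], [0, -0.002, 0.003, 0.089, 0], [0, -0.002, 0.003, 0.1, 0], [0, -0.002, 0.003, 0.11, 0], [0, -0.002, 0.003, 0.11, 0]]}}

```text
time_s: 8.93
tcp_pos: [0.5441, 0.0693, 0.0885]
orientation: [[0.995, -0.096, -0.0], [-0.096, -0.995, -0.0], [-0.0, 0.0, -1.0]]
wrist_force: [-1.1, -0.6, -0.9]
width: 0.262
gripper_force: 30.0
```

Request:
{"api": "servo_tool", "payload": {"commands": [[0, 0, 0.0125, 0, 0], [0, 0, 0.025, 0, 0], [0, 0, 0.0375, 0, 0], [0, 0, 0.05, 0, 0], [0, 0, 0.0625, 0, 0], [0, 0, 0.075, 0, 0], [0, 0, 0.0875, 0, 0], [0, 0, 0.1, 0, 0], [0, 0, 0.1125, 0, 0], [0, 0, 0.125, 0, 0]]}}

```text
time_s: 10.18
tcp_pos: [0.5407, 0.0317, 0.0887]
orientation: [[0.995, -0.097, 0.0], [-0.097, -0.995, -0.0], [0.0, 0.0, -1.0]]
wrist_force: [-0.3, -0.4, -1.7]
width: 0.26
gripper_force: 30.0
```

Request:
{"api": "servo_tool", "payload": {"commands": [[0, 0, 0.0125, 0, 0], [0, 0, 0.025, 0, 0], [0, 0, 0.0375, 0, 0], [0, 0, 0.05, 0, 0], [0, 0, 0.0625, 0, 0], [0, 0, 0.075, 0, 0], [0, 0, 0.0875, 0, 0], [0, 0, 0.1, 0, 0], [0, 0, 0.1125, 0, 0], [0, 0, 0.125, 0, 0]]}}

```text
time_s: 11.42
tcp_pos: [0.537, -0.0056, 0.0887]
orientation: [[0.995, -0.097, 0.0], [-0.097, -0.995, -0.0], [0.0, 0.0, -1.0]]
wrist_force: [-0.9, 0.1, -1.6]
width: 0.259
gripper_force: 30.0
```

Request:
{"api": "servo_tool", "payload": {"commands": [[0, 0, 0.0125, 0, 0], [0, 0, 0.025, 0, 0], [0, 0, 0.033, 0, 0], [0, 0, 0.033, 0, 0]]}}

```text
time_s: 11.92
tcp_pos: [0.5361, -0.0154, 0.0887]
orientation: [[0.995, -0.097, 0.0], [-0.097, -0.995, -0.0], [0.0, 0.0, -1.0]]
wrist_force: [-0.4, 0.0, -1.4]
width: 0.26
gripper_force: 30.0
```

Request:
{"api": "servo_tool", "payload": {"commands": [[0, 0.0125, 0, 0, 0], [0, 0.025, 0, 0, 0], [0, 0.0375, 0, 0, 0], [0, 0.05, 0, 0, 0], [0, 0.0625, 0, 0, 0], [0, 0.075, 0, 0, 0], [0, 0.0875, 0, 0, 0], [0, 0.1, 0, 0, 0], [0, 0.1125, 0, 0, 0], [0, 0.125, 0, 0, 0]]}}

```text
time_s: 13.18
tcp_pos: [0.5737, -0.0189, 0.0887]
orientation: [[0.995, -0.097, -0.0], [-0.097, -0.995, -0.0], [-0.0, 0.0, -1.0]]
wrist_force: [-0.4, 0.1, -1.9]
width: 0.261
gripper_force: 30.0
```

Request:
{"api": "servo_tool", "payload": {"commands": [[0, 0.0125, 0, 0, 0], [0, 0.025, 0, 0, 0], [0, 0.0375, 0, 0, 0], [0, 0.043, 0, 0, 0], [0, 0.043, 0, 0, 0]]}}

```text
time_s: 13.8
tcp_pos: [0.5863, -0.0201, 0.0886]
orientation: [[0.995, -0.097, -0.0], [-0.097, -0.995, -0.0], [-0.0, 0.0, -1.0]]
wrist_force: [-0.1, 0.4, -2.0]
width: 0.256
gripper_force: 30.0
```

Request:
{"api": "servo_tool", "payload": {"commands": [[0, 0, 0.0125, 0, 0], [0, 0, 0.025, 0, 0], [0, 0, 0.0375, 0, 0], [0, 0, 0.05, 0, 0], [0, 0, 0.0625, 0, 0], [0, 0, 0.075, 0, 0], [0, 0, 0.0875, 0, 0], [0, 0, 0.1, 0, 0], [0, 0, 0.1125, 0, 0], [0, 0, 0.125, 0, 0]]}}

```text
time_s: 15.05
tcp_pos: [0.5826, -0.0576, 0.0887]
orientation: [[0.995, -0.096, 0.0], [-0.096, -0.995, -0.0], [0.0, 0.0, -1.0]]
wrist_force: [0.1, -0.6, -1.8]
width: 0.258
gripper_force: 30.0
```

Request:
{"api": "servo_tool", "payload": {"commands": [[0, 0, 0.0125, 0, 0], [0, 0, 0.025, 0, 0], [0, 0, 0.0375, 0, 0], [0, 0, 0.05, 0, 0], [0, 0, 0.0625, 0, 0], [0, 0, 0.075, 0, 0], [0, 0, 0.0875, 0, 0], [0, 0, 0.1, 0, 0], [0, 0, 0.1125, 0, 0], [0, 0, 0.125, 0, 0]]}}

```text
time_s: 16.3
tcp_pos: [0.579, -0.095, 0.0887]
orientation: [[0.995, -0.097, -0.0], [-0.097, -0.995, -0.0], [-0.0, 0.0, -1.0]]
wrist_force: [0.3, 0.3, -2.1]
width: 0.258
gripper_force: 30.0
```

Request:
{"api": "servo_tool", "payload": {"commands": [[0, 0, 0.0125, 0, 0], [0, 0, 0.025, 0, 0], [0, 0, 0.035, 0, 0], [0, 0, 0.035, 0, 0]]}}

```text
time_s: 16.8
tcp_pos: [0.578, -0.1054, 0.0887]
orientation: [[0.995, -0.097, 0.0], [-0.097, -0.995, -0.0], [0.0, 0.0, -1.0]]
wrist_force: [-0.5, 1.1, -1.6]
width: 0.261
gripper_force: 30.0
```

Request:
{"api": "servo_tool", "payload": {"commands": [[0, 0, 0, -0.015, 0], [0, 0, 0, -0.035, 0], [0, 0, 0, -0.06, 0], [0, 0, 0, -0.1, 0], [0, 0, 0, -0.2, 0], [0, 0, 0, -0.35, 0], [0, 0, 0, -0.47, 0], [0, 0, 0, -0.47, 0]]}}

```text
time_s: 17.8
tcp_pos: [0.5795, -0.1056, 0.2336]
orientation: [[0.995, -0.096, 0.007], [-0.096, -0.995, -0.002], [0.007, 0.002, -1.0]]
wrist_force: [0.2, -0.9, -2.6]
width: 0.26
gripper_force: 30.0
```

Request:
{"api": "servo_tool", "payload": {"commands": [[0, -0.04, 0.12, 0, -0.1], [0, -0.08, 0.28, 0, -0.2], [0, -0.12, 0.42, 0, -0.3], [0, -0.16, 0.56, 0, -0.38], [0, -0.198, 0.68, 0, -0.38], [0, -0.198, 0.68, 0, -0.38], [0, -0.198, 0.68, 0, -0.38]]}}

```text
time_s: 18.68
tcp_pos: [0.4989, -0.3018, 0.2287]
orientation: [[0.995, 0.102, -0.001], [0.102, -0.995, 0.002], [-0.001, -0.002, -1.0]]
wrist_force: [-0.3, -0.4, -1.8]
width: 0.257
gripper_force: 30.0
```

Run:
```python
from h import *
s=env.read_state();print(s["tcp_pos"],s["orientation"])
O=np.array(s["orientation"]);d=O.T@(np.array([.4991,-.3026,.0806])-s["tcp_pos"]);print(d,d/.3)
f=env.grab_frame("top")
p=np.array([.561,-.018]);th=-.0985
for n,z in (("redplug",0),("green",0)): pass
im=f["color"].astype(int);R,G,B=im[...,0],im[...,1],im[...,2]
rect(f,(R>130)&(G<70)&(B<70),(215,180,260,215),.04,"redplug")
```

```text
[ 0.49894773 -0.30180828  0.22874383] [[ 0.99480372  0.10180437 -0.00119732]
 [ 0.10180614 -0.9948031   0.00151547]
 [-0.00103682 -0.00162949 -0.99999813]]
[0.00022447 0.0010445  0.14814217] [0.00074825 0.00348168 0.49380723]
redplug 25 px [225 233 197 199] [0.5467 0.0937] [0.0257 0.0064] 88.22
```

Request:
{"api": "servo_tool", "payload": {"commands": [[0, 0, 0.003, 0.12, 0], [0, 0, 0.003, 0.25, 0], [0, 0, 0.003, 0.36, 0], [0, 0, 0.003, 0.42, 0], [0, 0, 0.003, 0.455, 0], [0, 0, 0.003, 0.478, 0], [0, 0, 0.003, 0.492, 0], [0, 0, 0.003, 0.492, 0], [0, 0, 0.003, 0.492, 0]]}}

```text
time_s: 19.85
tcp_pos: [0.4995, -0.3036, 0.0827]
orientation: [[0.995, 0.102, 0.001], [0.102, -0.995, -0.001], [0.001, 0.001, -1.0]]
wrist_force: [-0.2, -0.2, -2.1]
width: 0.257
gripper_force: 30.0
```

Request:
{"api": "servo_tool", "payload": {"commands": [[0.3, 0, 0, 0, 0], [0.4, 0, 0, 0, 0], [0.6, 0, 0, 0, 0], [0.9, 0, 0, 0, 0], [0.9, 0, 0, 0, 0], [0.9, 0, 0, 0, 0], [0.9, 0, 0, 0, 0]]}}

```text
time_s: 20.72
tcp_pos: [0.4993, -0.3034, 0.0821]
orientation: [[0.995, 0.102, -0.0], [0.102, -0.995, -0.0], [-0.0, 0.0, -1.0]]
wrist_force: [-0.3, -0.4, -0.5]
width: 0.876
gripper_force: 0.0
```

Request:
{"api": "servo_tool", "payload": {"commands": [[0.9, 0, 0, -0.08, 0], [0.9, 0, 0, -0.2, 0], [0.9, 0, 0, -0.36, 0], [0.9, 0, 0, -0.5, 0], [0.6, 0, 0, -0.5, -0.3], [0.3, 0, 0, -0.5, -0.6], [0, 0, 0, -0.5, -0.9], [0, 0, 0, -0.5, -0.9]]}}

```text
time_s: 21.72
tcp_pos: [0.4992, -0.3033, 0.2321]
orientation: [[0.841, 0.541, -0.0], [0.541, -0.841, -0.0], [-0.0, -0.0, -1.0]]
wrist_force: [0.3, -0.1, -0.4]
width: 0.517
gripper_force: 0.0
```

Run:
```python
from h import *
s=env.read_state();O=np.array(s["orientation"]);print(s["tcp_pos"],O[:,0],s["joint_positions"])
d=O.T@(np.array([.408,.017,.2])-s["tcp_pos"]);print(d/.3)
f=env.grab_frame("scene");im=f["color"].astype(int);R,G,B=im[...,0],im[...,1],im[...,2]
rect(f,(R>130)&(G<80)&(B<80),(195,215,235,260),.105,"handle_s (before .4982 -.3033)")
t=env.grab_frame("top");im=t["color"].astype(int);R,G,B=im[...,0],im[...,1],im[...,2]
for r in env.cut_out("top","mortar")[:1]: print(r["centre"])
# nearest turquoise rest extent
m=(G>R+40)&(B>R+30)&(G>=B-5)
rect(t,m,(270,230,325,290),.1,"turq left @.1"); rect(t,m,(270,230,325,290),.0,"turq left @0")
save(f,"s3.png",(170,130,410,310),3)
```

```text
[ 0.49921877 -0.30333952  0.23210624] [ 8.40742105e-01  5.41435776e-01 -1.14457817e-04] [-6.77116786e-01  4.47718988e-01  1.34530116e+00 -1.05444830e-04
  1.34862591e+00  3.21558855e-01]
[ 0.32251829 -1.0623715   0.10700319]
handle_s (before .4982 -.3033) 117 px [202 215 223 239] [ 0.4759 -0.3054] [0.0618 0.0219] 4.37
[148.5, 210.5]
turq left @.1 601 px [277 305 239 276] [ 0.3531 -0.1076] [0.0945 0.0776] 20.21
turq left @0 601 px [277 305 239 276] [ 0.3523 -0.1083] [0.1003 0.0823] 20.21
```

View pics/s3.png

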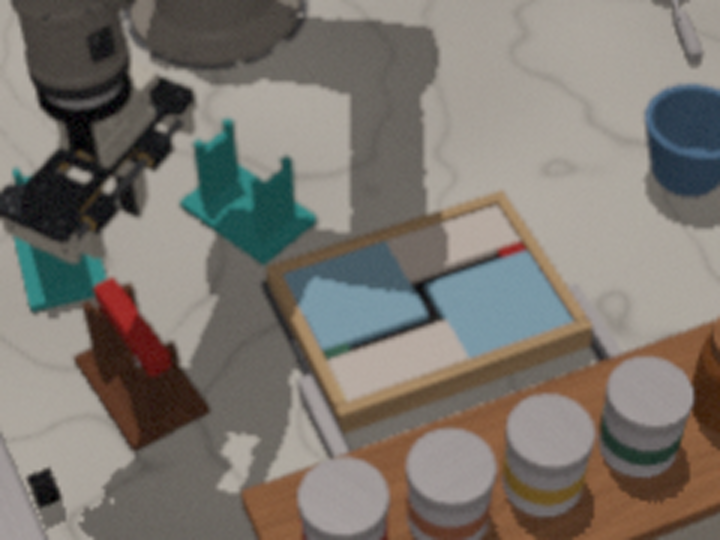

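The scene crop shows the raker hanging in the brown rest (red handle full px ≈(204–225,224–253)), panel unmoved, mortar and tins standing. Now going to the front of the tray, with the tool turning so the gripper body clears the turquoise rest.

Request:
{"api": "servo_tool", "payload": {"commands": [[0, 0.08, -0.15, 0, -0.2], [0, 0.16, -0.35, 0, -0.4], [0, 0.24, -0.55, 0, -0.6], [0, 0.32, -0.75, 0, -0.86], [0, 0.32, -0.95, 0, -0.86], [0, 0.32, -0.95, 0, -0.86], [0, 0.32, -0.95, 0, -0.86]]}}

```text
time_s: 22.75
tcp_pos: [0.4257, -0.0119, 0.2325]
orientation: [[0.52, 0.854, 0.001], [0.854, -0.52, -0.001], [0.0, 0.002, -1.0]]
wrist_force: [0.6, -0.1, -0.2]
width: 0.002
gripper_force: 0.0
```

Run:
```python
from h import *
s=env.read_state();O=np.array(s["orientation"]);print(s["tcp_pos"],O[:,0],s["width"])
print("d",O.T@(np.array([.408,.017,.03])-s["tcp_pos"])/.3, "turn units",-(84.4-np.degrees(np.arctan2(O[1,0],O[0,0])))/30)
```

```text
[ 0.42573137 -0.01194714  0.23252993] [5.20295430e-01 8.53986331e-01 1.06234097e-04] 0.0023005728181243494
d [ 0.05157798 -0.10174593  0.67494512] turn units -0.858402355511617
```

Request:
{"api": "servo_tool", "payload": {"commands": [[0, 0.03, -0.05, 0, -0.3], [0, 0.05, -0.1, 0, -0.6], [0, 0.052, -0.102, 0, -0.86], [0, 0.052, -0.102, 0.15, -0.86], [0, 0.052, -0.102, 0.3, -0.86], [0, 0.052, -0.102, 0.45, -0.86], [0, 0.052, -0.102, 0.58, -0.86], [0, 0.052, -0.102, 0.66, -0.86], [0, 0.052, -0.102, 0.675, -0.86], [0, 0.052, -0.102, 0.675, -0.86]]}}

```text
time_s: 24.0
tcp_pos: [0.408, 0.0166, 0.0298]
orientation: [[0.098, 0.995, 0.0], [0.995, -0.098, -0.0], [-0.0, 0.0, -1.0]]
wrist_force: [-0.2, 0.3, -0.8]
width: 0.006
gripper_force: 0.0
```

Request:
{"api": "servo_tool", "payload": {"commands": [[0, 0, 0.033, 0, 0], [0, 0, 0.067, 0, 0], [0, 0, 0.1, 0, 0], [0, 0, 0.133, 0, 0], [0, 0, 0.167, 0, 0], [0, 0, 0.2, 0, 0], [0, 0, 0.233, 0, 0], [0, 0, 0.267, 0, 0], [0, 0, 0.3, 0, 0], [0, 0, 0.333, 0, 0]]}}

```text
time_s: 25.25
tcp_pos: [0.5071, 0.008, 0.0294]
orientation: [[0.096, 0.995, -0.001], [0.995, -0.096, 0.0], [0.0, -0.001, -1.0]]
wrist_force: [-4.7, 3.1, 2.6]
width: 0.005
gripper_force: 2.4
```

Run:
```python
from h import *
s=env.read_state();print(s["tcp_pos"],s["wrist_force"])
f=env.grab_frame("scene");
for cam in("scene","top"):
    f=env.grab_frame(cam)
    for q,z in (("panel",0),("shelf",0),("tray_front",.03)):
        for r in env.landmark_of(cam,q)[:1]: print(cam,q,r["conf"],np.round(at_z(f,r["centre"],z),4))
```

```text
[0.50710608 0.0079608  0.02943293] [-4.65255157  3.13783255  2.5917452 ]
scene panel 0.84 [ 0.6336 -0.0328  0.    ]
scene shelf 0.71 [ 0.6672 -0.0375  0.    ]
scene tray_front 0.75 [ 0.5398 -0.0111  0.03  ]
top panel 0.83 [ 0.6309 -0.0179  0.    ]
top shelf 0.85 [ 0.6531 -0.0211  0.    ]
top tray_front 0.68 [ 0.5324 -0.0252  0.03  ]
```

Request:
{"api": "servo_tool", "payload": {"commands": [[0, 0, 0.017, 0, 0], [0, 0, 0.033, 0, 0], [0, 0, 0.05, 0, 0]]}}

```text
time_s: 26.08
tcp_pos: [0.5214, 0.0063, 0.0295]
orientation: [[0.097, 0.995, -0.001], [0.995, -0.097, 0.0], [-0.0, -0.001, -1.0]]
wrist_force: [-5.3, 0.5, 2.5]
width: -0.001
gripper_force: 2.2
```

Request:
{"api": "servo_tool", "payload": {"commands": [[0, 0, 0.013, 0, 0], [0, 0, 0.025, 0, 0], [0, 0, 0.033, 0, 0]]}}

```text
time_s: 26.45
tcp_pos: [0.5316, 0.0054, 0.0295]
orientation: [[0.096, 0.995, -0.0], [0.995, -0.096, 0.0], [0.0, -0.0, -1.0]]
wrist_force: [-4.5, 0.6, 2.9]
width: 0.005
gripper_force: 2.2
```

Request:
{"api": "servo_tool", "payload": {"commands": [[0, 0, 0.01, 0, 0], [0, 0, 0.017, 0, 0], [0, 0, 0.017, 0, 0]]}}

```text
time_s: 26.82
tcp_pos: [0.537, 0.0048, 0.0295]
orientation: [[0.097, 0.995, 0.001], [0.995, -0.097, -0.0], [0.0, 0.001, -1.0]]
wrist_force: [-2.0, 0.6, -0.2]
width: 0.006
gripper_force: 1.1
```

Request:
{"api": "servo_tool", "payload": {"commands": [[0, 0, 0.01, 0, 0], [0, 0, 0.017, 0, 0], [0, 0, 0.017, 0, 0]]}}

```text
time_s: 27.2
tcp_pos: [0.542, 0.0044, 0.0296]
orientation: [[0.097, 0.995, 0.001], [0.995, -0.097, -0.0], [0.0, 0.001, -1.0]]
wrist_force: [-2.0, 1.5, -0.2]
width: 0.003
gripper_force: 1.2
```

Request:
{"api": "servo_tool", "payload": {"commands": [[0, 0, 0.01, 0, 0], [0, 0, 0.017, 0, 0], [0, 0, 0.017, 0, 0]]}}

```text
time_s: 27.58
tcp_pos: [0.5471, 0.0038, 0.0296]
orientation: [[0.096, 0.995, 0.001], [0.995, -0.096, -0.0], [-0.0, 0.001, -1.0]]
wrist_force: [-2.7, 3.0, -0.8]
width: 0.005
gripper_force: 1.2
```

Request:
{"api": "servo_tool", "payload": {"commands": [[0, 0, 0.01, 0, 0], [0, 0, 0.017, 0, 0], [0, 0, 0.017, 0, 0]]}}

```text
time_s: 27.95
tcp_pos: [0.5507, 0.0035, 0.0295]
orientation: [[0.096, 0.995, -0.003], [0.995, -0.096, 0.0], [-0.0, -0.003, -1.0]]
wrist_force: [-7.6, 3.9, 4.1]
width: 0.002
gripper_force: 4.0
```

Request:
{"api": "servo_tool", "payload": {"commands": [[0, 0, 0.007, 0, 0], [0, 0, 0.01, 0, 0], [0, 0, 0.01, 0, 0]]}}

```text
time_s: 28.32
tcp_pos: [0.5508, 0.0035, 0.0295]
orientation: [[0.096, 0.995, -0.009], [0.995, -0.096, 0.001], [-0.0, -0.009, -1.0]]
wrist_force: [-16.6, 2.9, 13.5]
width: 0.006
gripper_force: 9.2
```

The force climbs with no advance, so the tray is at its stop. Backing off and verifying.

Request:
{"api": "servo_tool", "payload": {"commands": [[0, 0, -0.05, 0, 0], [0, 0, -0.12, 0, 0], [0, 0, -0.2, -0.05, 0], [0, 0, -0.3, -0.25, 0], [0, 0, -0.4, -0.45, 0], [0, 0, -0.5, -0.6, 0], [0, 0, -0.5, -0.65, 0], [0, 0, -0.5, -0.65, 0]]}}

```text
time_s: 29.32
tcp_pos: [0.4072, 0.017, 0.2264]
orientation: [[0.097, 0.995, 0.007], [0.995, -0.097, -0.001], [-0.001, 0.007, -1.0]]
wrist_force: [0.2, -0.5, -0.6]
width: 0.004
gripper_force: 0.0
```

Run:
```python
from h import *
s=env.read_state();print(s["time_s"],s["tcp_pos"],s["wrist_force"])
for cam in("scene","top"):
    f=env.grab_frame(cam)
    for q,z in (("panel",0),("shelf",0),("raker_grip",.099),("rest_seat",.099)):
        for r in env.landmark_of(cam,q)[:3]: print(cam,q,round(r["conf"],2),np.round(at_z(f,r["centre"],z),4))
    if cam=="scene": save(f,"s4.png",(170,130,450,340),2.8)
```

```text
29.325 [0.40722142 0.01697378 0.22643139] [ 0.16978962 -0.47799117 -0.57145464]
scene panel 0.64 [ 0.6672 -0.0324  0.    ]
scene shelf 0.55 [ 0.6695 -0.028   0.    ]
scene raker_grip 0.7 [ 0.5191 -0.3012  0.099 ]
scene raker_grip 0.29 [ 0.7258 -0.1418  0.099 ]
scene rest_seat 0.88 [ 0.3078 -0.32    0.099 ]
scene rest_seat 0.61 [ 0.3307 -0.1202  0.099 ]
scene rest_seat 0.58 [ 0.3463 -0.5133  0.099 ]
top panel 0.82 [ 0.6612 -0.0177  0.    ]
top shelf 0.88 [ 0.6578 -0.0305  0.    ]
top shelf 0.64 [ 0.4998 -0.2949  0.    ]
top shelf 0.5 [ 0.6692 -0.0182  0.    ]
top raker_grip 0.64 [ 0.5032 -0.3142  0.099 ]
top rest_seat 0.95 [ 0.3304 -0.5203  0.099 ]
top rest_seat 0.7 [ 0.3089 -0.3088  0.099 ]
top rest_seat 0.59 [ 0.3356 -0.1193  0.099 ]
```

View pics/s4.png

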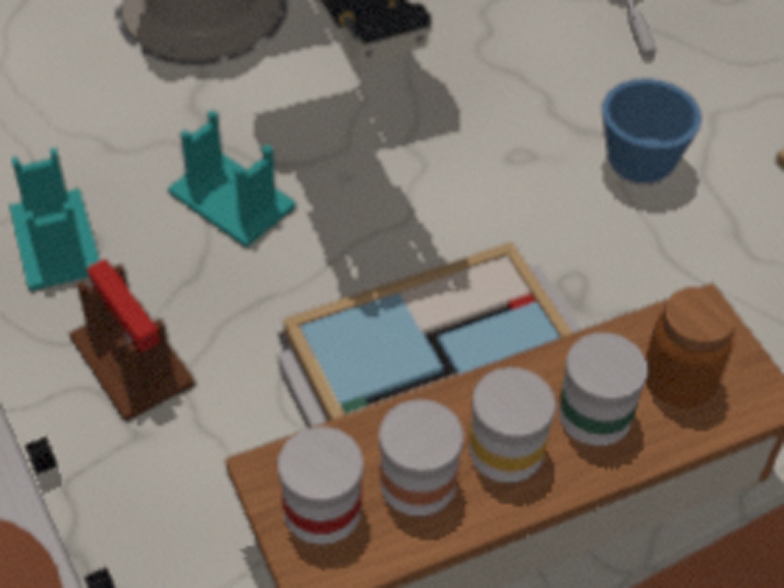

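The tray is under the shelf, with its panel about 10 cm further in at full px ≈(320,255). The raker hangs in the brown rest at ≈(214,239), and the bystanders are standing. Handing in.

```bash
python3 -c "
from workcell import env
print(env.job_done())"
```

```text
the job is handed in; nothing more can be done
None
```

I raked the joint from the red plug to the green, hung the raker back in its rest, let go, pushed the tray to its stop and handed the job in at about 29 s. The final picture agrees, but no verdict came back.

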